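Demagnetise a box of clock arbors

ROBOT

A 6-joint arm with a two-finger parallel gripper is mounted at the origin on the work surface. World frame = base frame: x ahead of the robot, y to its left, z up, the work surface at z = 0. Lengths are in m, angles in degrees, forces in N, time in s.
With the tool pointing down it reaches from about 0.4 to 0.825 m from the base axis. Payload 7 kg.
Tool frame: the origin (TCP) lies at the centre of the arm's flange, where the gripper is bolted on; the fingertips stand 173 mm ahead of it and the grasp point (between the pads) lies 155 mm ahead of it; z points along the fingers, y is the line along which they close (so a half turn about z gives the same grasp; the last joint's range is limited). The gripper opens to 85 mm and grips with 20 to 120 N. Pads are 22 mm wide; open, the fingers measure 114 mm over their backs; the gripper's body (76 mm by 85 mm) begins 54 mm behind the grasp point. The pads swing forward as they close: fully open they stand 13 mm farther back than shut.
Start: joints at [84.46, 20.546, 0.682, 0, -70.136, -16.507], TCP at [0.253, 0.626, 0.405] pointing down, gripper open.
Joint ranges: [-176.03, 176.03], [-82.01, 121.73], [-58.28, 71.71], [-173.87, 95.51], [-174.79, -0.11], [-173.66, 173.66]. Speed limits (degrees/s): [136.94, 136.94, 172.46, 180, 180, 180].

INTERFACE

Orientations are given as [roll, pitch, yaw] about the fixed x, y, z axes, in that order (R = Rz(yaw) Ry(pitch) Rx(roll)).
In Python, from bench import arm gives the robot as it stands.
- The arm moves only by the tool apply_moves, never from a script. Its argument "plan" is a list of rows, each a list of 7 numbers: the shift along the tool's x, y, z as a fraction of full scale, then the turn, a rotation vector about the tool's x, y, z as a fraction of full scale, then the opening, from -1 (shut) to 1 (fully open). A call has 1 to 20 rows; each row is the pose to reach, as a shift and turn from the pose commanded when the call began, along the tool's axes at that moment; what a row does not reach only later rows make up. Full scale, the value 1, is 0.15 m for a shift and 45 degrees for a turn. A row lasts 1/12 s, in which the tool goes at most 41.7 mm and 7.16 degrees, less where a joint would pass 70% of its speed; a pose out of reach is approached as far as the arm can. A call with a number of a shift or a turn outside -1 to 1 is refused whole. A call with a gripper value outside its range is refused whole. The fingers move at their own pace and stop on an object; "grip_force" is the grip in N (left out, the last holds). Time passes only in rows, so rows that repeat a pose let the fingers close. It gives the time, the measured TCP pose, the force, the opening and the grip force at its end, in the units of the state.
- arm.get_obs(): the state, without advancing time (a new reading comes with each control period).
- arm.read_camera(name): name is "side" or "top"; returns a dict with "image" (420x560x3 uint8, red, green, blue), "vertical_fov" (degrees; the focal length in pixels is half the picture's height over the tangent of half this angle, whatever the lens; pixels are square), "cx", "cy" (the principal point, pixels), "extrinsics" (4x4, takes a point from camera to world coordinates). Camera axes: x right, y up, looking along -z (the intrinsics and any distortion apply to the point x, -y, -z); pixel columns grow to the right and rows downward; lengths in m; the calibration is good to about 2 mm. A picture is of the moment at which its call begins. There is no depth.
- arm.sign_off(): hands the job in; it is judged then, once.
Trained networks look in a picture, given as the dict that the camera call returned (one of the last four; its "shot" number tells which), for a name from the list of things; names that differ only in an ending like _2 or _b are one class to them, and where a whole thing is asked for, a point or a joint stands for the part that bears it (a point fixed in the world has none). Each returns a list of dicts, best first, with "conf" (0 to 1); they miss things now and then, are a little off and sometimes report something else, mostly with a low value. They report only what shows in the picture. A call takes as long as a camera call. They do not tell look-alikes from the thing itself.
- arm.look_for(picture, query): "rect" ([left, top, width, height] in pixels, round what is visible of it).
- arm.mark_of(picture, query): "at" ([column, row] in pixels: a listed point, or the origin of a listed thing).
The state is a dict: "t": time; "joint_positions": joint angles; "qd": joint speeds; "effort": joint torques, N m; "position": TCP position; "tool_rot": TCP orientation; "contact_force": force on the tool from outside, world axes, zero at the start; "moment": the same for the moment, N m; "width": opening from 0.0 (shut) to 1.0 (fully open); "finger_force": force on a finger pad.
Only numpy, scipy, OpenCV 4.12 (cv2) and the standard library are available. Lean on these libraries where they do the work, as an engineer would, in place of code of your own. Each camera call takes 0.05 s, during which the arm holds its last target. There are 200 camera calls.

TASK

Take the bakelite box of steel arbors out of the channel in the rosewood block and set it gently down into the nest of the demagnetiser, crosswise, so that its two short ends face the black coil cheeks and it sits flat on the bed. Once it is in place and released, turn the demagnetiser's rotary switch clockwise a quarter turn until it clicks into its on detent, leave it on for at least two seconds, then turn it back into its off detent, with the box still in the nest. Leave the other loose things on the bench where they are.

Things in the scene. Friction and masses are not known exactly. Their poses are not given: they have to be found in the camera images.
- arbor_box: Brown bakelite box, open on top, full of steel arbors: 62 long (its x), 42 wide (y), 40 high, 0.15 to 0.3 kg. Origin: centre of its underside. It starts lengthwise in the block's channel, where only its short ends can be gripped; in the bed only its long sides can. The bare bench midway between block and demagnetiser (y about 0, x 0.47 to 0.55) is free for setting it down to regrasp.
- block: Rosewood block fixed to the bench, 135 (its x) by 110 (y) by 56 high; origin: centre of its underside. A channel 50 wide runs through it along x in the middle, floor 12 above the bench, walls 44 high over that floor, open at both ends. Block and demagnetiser may each stand left or right.
- demag: Table demagnetiser, fixed: dark grey flat steel case 150 (its x) by 235 (its y) by 30 high, origin at the centre of its underside. The bed with two upright black coil cheeks is in its -y half, the rotary switch in its +y half (on its axis y = +66).
- bed (a point): Centre of the bed's surface, 30 above the bench, axes as demag. The nest is 52 (x) by 72 (y), for the box with its length along y. At y = +-36 stand the cheeks, 13 thick, 110 long in x, 52 high over the bed; at x = +-26 are steel lips 4 thick, 5 high. Fingers reach the box only along x, with their tips above the lips.
- switch (a joint): Rotary switch, vertical axis, rad: 0 = off, 1.57 = on, growing clockwise seen from above. A spring detent draws it to the nearer of the two (half-way at 0.785); peak resistance about 0.12 N m.
- switch_grip (a point): Middle of the switch's black bar handle, on its axis, 73 above the bench, 128 from the bed's centre, 79 from the cheek. Bar 54 long (this point's x), 14 thick, from 57 to 85 above the bench; the -x end is pointed. Off: bar along the demagnetiser's x, pointing to its -x at a round mark. On: along its y, pointing to a straight steel mark. Dial below: radius 36, top 42 high.
- caliper: Bystander: chrome caliper 160 long (its x), 60 wide over the jaws, 10 high, lying flat; origin at the middle of its beam's underside.
- jar: Bystander: white glass jar of ratchet clicks with steel cap, 56 diameter, 75 high; origin: centre of its underside.
- wheel_a: Bystander: brass wheel 42 diameter, 12 high with its pinion; origin underneath.
- wheel_b: Bystander: brass wheel 32 diameter, 12 high with its pinion; origin underneath.
- screwdriver: Bystander: screwdriver 150 long, lying on the bench.
- loupe: Bystander: black eye loupe 32 diameter, 28 high; origin: centre of its underside.
Not all that is in view belongs to the job. Leave any purple look-alike of the arbor_box alone.

How it is judged (in metres and radians):
On the way, in this order (a step that is already met when the one before it is completed fails the run):
1. the box sits flat in the nest of the demagnetiser, released, with the switch still off (x of arbor_box in the frame of bed between -0.008 and 0.008 m and y of arbor_box in the frame of bed between -0.008 and 0.008 m and z of arbor_box in the frame of bed below 0.003 m and angle between arbor_box's own z axis and vertical below 0.06 rad and angle between the x axis of arbor_box and the y axis of demag, either way round below 0.2 rad and contact force between the fingers and arbor_box below 0.1 N and value of joint switch below 0.2 rad), for 0.2 s.
2. the switch stands in its on detent for two seconds with the box in the nest (x of arbor_box in the frame of bed between -0.008 and 0.008 m and y of arbor_box in the frame of bed between -0.008 and 0.008 m and z of arbor_box in the frame of bed below 0.003 m and angle between arbor_box's own z axis and vertical below 0.06 rad and angle between the x axis of arbor_box and the y axis of demag, either way round below 0.2 rad and value of joint switch above 1.37 rad), for 2 s.
3. the switch is back in its off detent (x of arbor_box in the frame of bed between -0.008 and 0.008 m and y of arbor_box in the frame of bed between -0.008 and 0.008 m and z of arbor_box in the frame of bed below 0.003 m and angle between arbor_box's own z axis and vertical below 0.06 rad and angle between the x axis of arbor_box and the y axis of demag, either way round below 0.2 rad and value of joint switch below 0.2 rad), for 0.2 s.
At the end, for the whole second after the job is handed in: Box at rest, released, in the nest: within 8 mm of the bed's centre in x and y, underside within 3 mm of the bed, length along the demagnetiser's y within 0.2 rad, tilt under 0.06 rad; switch back off (below 0.2 rad) after two seconds on (above 1.37 rad) (all of step 3 and contact force between the fingers and arbor_box below 0.1 N and linear speed of arbor_box below 0.02 m/s); the robot touches nothing.
It fails at once if the box is dropped or knocked (faster than 0.4 m/s with no finger touching it) (linear speed of arbor_box above 0.4 m/s and contact force between the fingers and arbor_box below 0.1 N).
It fails at once if a bystander is moved by more than 25 mm (distance of any of caliper, jar, wheel_a, wheel_b, screwdriver, loupe from where it was at the start of the episode above 0.025 m).
It also fails if it takes over 67 s, if anything falls off the work surface, if the arm or the gripper's body presses on something with over 40 N, if the wrist force passes 120 N, or if a joint passes its speed limit or range.

## Working session

There is one attempt and no reset: what is moved stays moved. The work goes in short steps, Python scripts to look and compute and a tool call to move; the robot and the scene stay as the last step left them, time stands still between calls to the robot, and variables do not carry over. Pictures are saved under pics/ and viewed, at most 10 in all, crops included, and the job is handed in when it is done.

Besides the shell and the picture viewer there is one more tool, called as a command line: name --pt "numbers of a row" for each row, then --argument value for the rest. apply_moves: Moves the arm, as the interface text tells. Shift numbers are shares of 0.15 m and turn numbers shares of 45 degrees, none past 1 either way. Its arguments: {"type":"object","properties":{"plan":{"type":"array","items":{"type":"array","items":{"type":"number"}}},"grip_force":{"type":"number"}},"required":["plan"]}

```bash
mkdir -p pics; ls; python3 - <<'E'
from bench import arm
import cv2,numpy as np
print(arm.get_obs())
for n in("top","side"):
    p=arm.read_camera(n); cv2.imwrite(f"pics/{n}0.png",p["image"][:,:,::-1])
    print(n,{k:v for k,v in p.items() if k!="image"})
    for q in["arbor_box","block","demag","bed","switch","switch_grip","caliper","jar","wheel_a","screwdriver","loupe"]:
        print(q,[(np.round(d["at"]).tolist(),round(d["conf"],2)) for d in arm.mark_of(p,q)][:3],[(np.round(d["rect"]).tolist(),round(d["conf"],2)) for d in arm.look_for(p,q)][:3])
E
```

```text
pics
{'t': 0.0, 'joint_positions': array([ 8.44587618e+01,  2.05900102e+01,  6.32067116e-01, -2.01614524e-02,
       -7.01364945e+01, -1.65081711e+01]), 'qd': array([-0.07203436,  0.046659  ,  0.02054131,  0.0038465 , -0.01167494,
       -0.04381098]), 'effort': array([ 6.58008157e-04, -5.83331752e+01,  2.93413442e+01,  6.93674594e+00,
       -6.05167996e-03, -2.59015150e-05]), 'position': array([0.25331115, 0.62543743, 0.40376644]), 'tool_rot': array([ 1.79904069e+02, -8.66546953e-03, -2.20562682e+01]), 'contact_force': array([-0.68260384,  0.4770265 , -0.18543316]), 'moment': array([-0.00758638,  0.00716522, -0.02613969]), 'finger_force': 0.0, 'width': 0.9991150364049259}
top {'vertical_fov': 55.08317132351283, 'cx': 279.315602994358, 'cy': 208.40280192513404, 'extrinsics': array([[ 0.02183807,  0.99103175, -0.13183011,  0.42641695],
       [-0.99973581,  0.02259259,  0.00423026, -0.03258132],
       [ 0.0071707 ,  0.1317029 ,  0.9912633 ,  0.87879439],
       [ 0.        ,  0.        ,  0.        ,  1.        ]]), 'shot': 1}
arbor_box [([374.0, 228.0], 0.81), ([308.0, 208.0], 0.81), ([443.0, 211.0], 0.65)] [([433.0, 194.0, 32.0, 38.0], 0.97), ([364.0, 211.0, 33.0, 35.0], 0.85), ([298.0, 187.0, 25.0, 31.0], 0.71)]
block [([376.0, 228.0], 0.97), ([78.0, 211.0], 0.59)] [([344.0, 186.0, 79.0, 79.0], 0.96)]
demag [([124.0, 223.0], 0.84)] [([58.0, 177.0, 133.0, 97.0], 0.94)]
bed [([150.0, 228.0], 0.59), ([380.0, 228.0], 0.41)] [([62.0, 179.0, 126.0, 92.0], 0.64)]Traceback (most recent call last):
  File "<stdin>", line 8, in <module>
ValueError: it knows: arbor_box, bed, block, caliper, demag, jar, loupe, screwdriver, switch_grip, wheel
```

```bash
python3 - <<'E'
from bench import arm
import cv2,numpy as np
for n in("top","side"):
    p=arm.read_camera(n); im=p["image"][:,:,::-1]; cv2.imwrite(f"pics/{n}1.png",cv2.resize(im,(800,600),interpolation=cv2.INTER_CUBIC))
    print(n,{k:v for k,v in p.items() if k!="image"} if n=="side" else "")
    for q in["arbor_box","block","demag","bed","switch_grip","caliper","jar","wheel","screwdriver","loupe"]:
        print(q,[(np.round(d["at"]).tolist(),round(d["conf"],2)) for d in arm.mark_of(p,q)][:3],[(np.round(d["rect"]).tolist(),round(d["conf"],2)) for d in arm.look_for(p,q)][:3])
E
```

```text
top 
arbor_box [([376.0, 226.0], 0.96), ([443.0, 214.0], 0.77), ([307.0, 203.0], 0.71)] [([296.0, 186.0, 29.0, 33.0], 0.77), ([363.0, 210.0, 35.0, 36.0], 0.71), ([386.0, 279.0, 35.0, 37.0], 0.64)]
block [([378.0, 224.0], 0.64)] [([342.0, 184.0, 77.0, 80.0], 0.92)]
demag [([126.0, 223.0], 0.61)] [([59.0, 177.0, 130.0, 93.0], 0.61)]
bed [([153.0, 229.0], 0.85)] [([64.0, 175.0, 124.0, 93.0], 0.86)]
switch_grip [([81.0, 211.0], 0.9)] [([71.0, 197.0, 28.0, 33.0], 0.69), ([262.0, 160.0, 12.0, 18.0], 0.45)]
caliper [([253.0, 290.0], 0.89)] [([232.0, 250.0, 30.0, 78.0], 0.8)]
jar [([246.0, 134.0], 0.72)] [([230.0, 115.0, 25.0, 34.0], 0.84)]
wheel [([186.0, 302.0], 0.78), ([303.0, 141.0], 0.57)] [([176.0, 292.0, 18.0, 23.0], 0.79), ([294.0, 134.0, 20.0, 18.0], 0.53), ([231.0, 115.0, 25.0, 36.0], 0.25)]
screwdriver [([344.0, 303.0], 0.65), ([304.0, 141.0], 0.24)] [([337.0, 274.0, 26.0, 69.0], 0.6)]
loupe [([269.0, 170.0], 0.43)] [([260.0, 158.0, 13.0, 17.0], 0.58)]
side {'vertical_fov': 45.91728333311132, 'cx': 271.9259257925659, 'cy': 213.52220820564432, 'extrinsics': array([[ 0.96157775,  0.
[... 430 characters left out ...]
 [([300.0, 333.0], 0.88)] [([260.0, 291.0, 72.0, 67.0], 0.81)]
demag [([231.0, 159.0], 0.58)] [([202.0, 120.0, 59.0, 72.0], 0.94)]
bed [([230.0, 166.0], 0.95)] [([204.0, 119.0, 55.0, 73.0], 0.97)]
switch_grip [([230.0, 125.0], 0.54)] [([219.0, 122.0, 23.0, 14.0], 0.84)]
caliper [([203.0, 244.0], 0.58), ([182.0, 205.0], 0.56)] [([169.0, 222.0, 64.0, 36.0], 0.73)]
jar [([332.0, 208.0], 0.57)] [([319.0, 180.0, 24.0, 40.0], 0.63)]
wheel [([348.0, 247.0], 0.54), ([178.0, 203.0], 0.44)] [([170.0, 198.0, 16.0, 13.0], 0.57), ([273.0, 306.0, 38.0, 25.0], 0.25)]
screwdriver [([207.0, 321.0], 0.77)] [([170.0, 313.0, 71.0, 13.0], 0.89)]
loupe [([312.0, 232.0], 0.46)] [([309.0, 221.0, 10.0, 15.0], 0.75)]
```

View pics/top1.png

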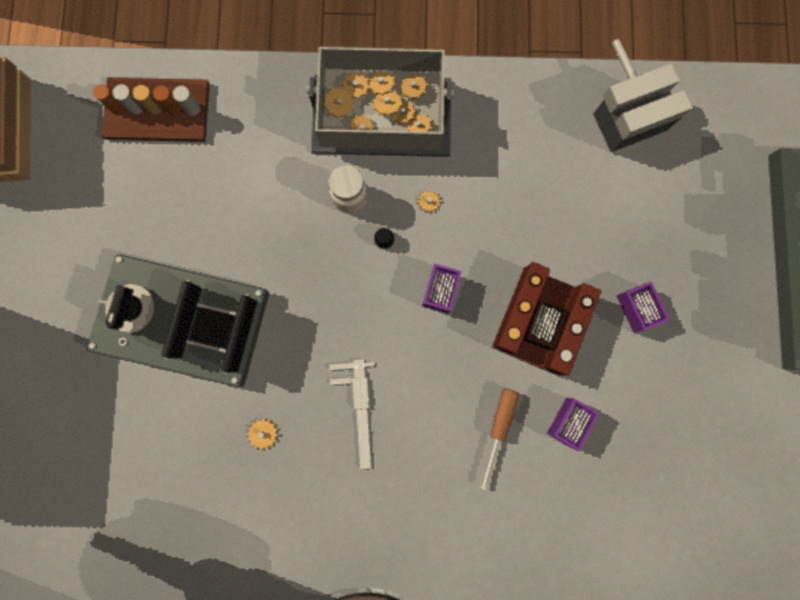

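View pics/side1.png

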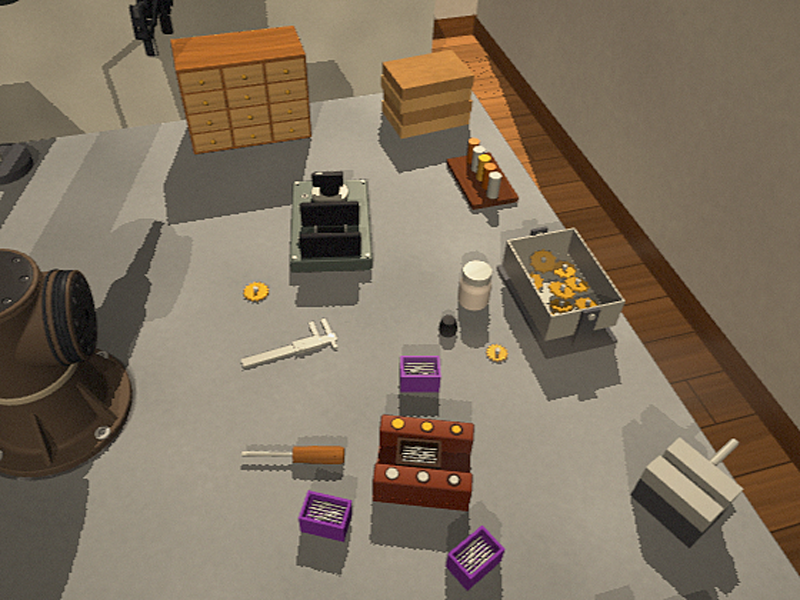

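The top view shows the block at about (546,320), with the brown box in its channel at (546,322). The purple look-alikes are at (442,288), (643,307) and (575,424), and the demag is at (180,320) with its switch at (125,308). The candidates for arbor_box are the brown one in the channel and those three purple ones, so I choose the brown one. Next I'll fit the poses and check them in a close crop.

```bash
cat > h.py <<'E'
import numpy as np, cv2
from scipy.optimize import minimize
from scipy.spatial.transform import Rotation as Ro
def proj(p,P):
    E=p["extrinsics"]; c=(np.asarray(P,float)-E[:3,3])@E[:3,:3]
    f=p["image"].shape[0]/2/np.tan(np.radians(p["vertical_fov"])/2)
    return np.c_[p["cx"]+f*c[:,0]/-c[:,2], p["cy"]+f*c[:,1]/c[:,2]]
def box(cx,cy,lx,ly,z0,z1):
    return np.array([[cx+sx*lx/2,cy+sy*ly/2,z] for z in(z0,z1) for sx,sy in((-1,-1),(1,-1),(1,1),(-1,1))])
def place(q,P):
    c,s=np.cos(q[2]),np.sin(q[2]); P=np.asarray(P,float)
    return np.c_[q[0]+c*P[:,0]-s*P[:,1],q[1]+s*P[:,0]+c*P[:,1],P[:,2]]
def ray(p,uv,z):
    E=p["extrinsics"]; f=p["image"].shape[0]/2/np.tan(np.radians(p["vertical_fov"])/2)
    d=E[:3,:3]@np.array([(uv[0]-p["cx"])/f,-(uv[1]-p["cy"])/f,-1]); return E[:3,3]+d*(z-E[2,3])/d[2]
def sil(p,q,parts,S=4):
    m=np.zeros((420*S,560*S),np.uint8)
    for P in parts:
        h=cv2.convexHull((proj(p,place(q,P))*S+S/2).astype(np.int32)); cv2.fillConvexPoly(m,h,1)
    return cv2.resize(m.astype(np.float32),(560,420),interpolation=cv2.INTER_AREA)
def fit(views,q0,parts):
    # views: (pic, float mask)
    cost=lambda v:sum(np.abs(sil(p,v*[.01,.01,.1],parts)-m).sum() for p,m in views)
    r=minimize(cost,np.array(q0)/[.01,.01,.1],method="Nelder-Mead",options=dict(initial_simplex=np.array(q0)/[.01,.01,.1]+np.array([[-.7,-.7,-.7],[1,0,0],[0,1,0],[0,0,1]])))
    return r.x*[.01,.01,.1],r.fun
BLOCK=[box(0,40,135,30,0,56)/1e3,box(0,-40,135,30,0,56)/1e3,box(0,0,135,110,0,12)/1e3]
DEMAG=[box(0,0,150,235,0,30)/1e3,box(0,-62+42.5,110,13,30,82)/1e3,box(0,-62-42.5,110,13,30,82)/1e3]
def move(o,t,yaw):
    """fractions of shift/turn from obs o to TCP t, tool down with yaw deg"""
    R=Ro.from_euler("xyz",o["tool_rot"],degrees=True); T=Ro.from_euler("xyz",[180,0,yaw],degrees=True)
    d=R.inv().apply(np.array(t)-o["position"])/.15; w=(R.inv()*T).as_rotvec(degrees=True)/45
    return np.round(np.r_[d,w],3)
E
python3 - <<'E'
from bench import arm
from h import *
V=[arm.read_camera(n) for n in("top","side")]
tiles=[]
res={}
for name,c,parts,zc in(("block",[(382,226),(298,328)],BLOCK,.03),("demag",[(126,223),(231,160)],DEMAG,.03)):
    q0=np.r_[ray(V[0],c[0],zc)[:2],-.4 if name=="block" else -.24]
    for p,cc in zip(V,c):
        S=4 if p is V[0] or 1 else 4
        x,y=int(cc[0]),int(cc[1]); im=p["image"][max(y-60,0):y+60,x-80:x+80,::-1]
        tiles.append(cv2.resize(im,(400,300),interpolation=cv2.INTER_CUBIC))
    print(name,q0)
for p,pts in((V[0],[(200,215),(130,190)]),):pass
for uv in[(382,226),(190,170),(150,260),(126,190),(84,210)]: print(uv,V[0]["image"][uv[1],uv[0]])
cv2.imwrite("pics/m.png",np.vstack([np.hstack(tiles[:2]),np.hstack(tiles[2:])]))
E
```

```text
block [ 0.50666749 -0.25445798 -0.4       ]
demag [ 0.50085618  0.28659936 -0.24      ]
(382, 226) [149 139 121]
(190, 170) [157 150 133]
(150, 260) [91 93 82]
(126, 190) [106 107  92]
(84, 210) [32 34 30]
```

View pics/m.png

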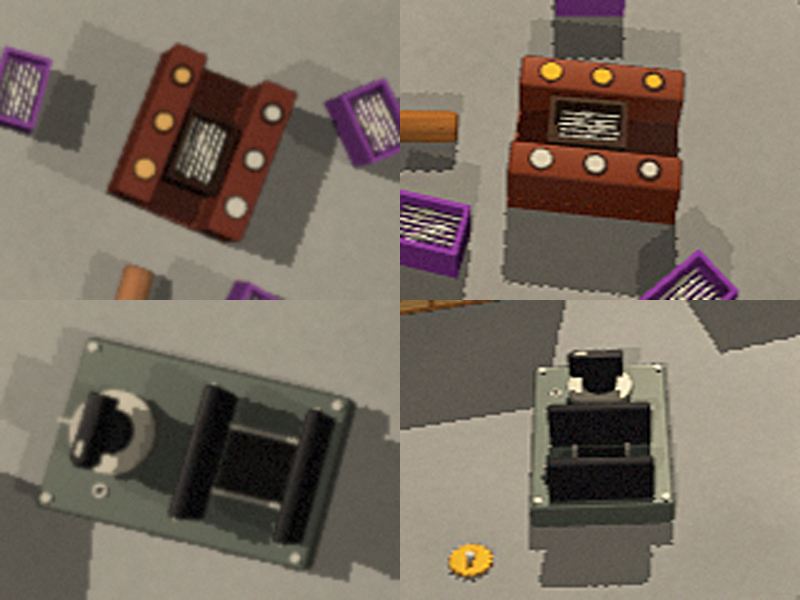

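The top-left crop shows the brown, arbor-filled box in the rosewood channel, with its centre near tile (200,150), so the choice is right. The switch points at the round mark, which is off.

```bash
python3 - <<'E'
from bench import arm
from h import *
from scipy.optimize import least_squares
V=[arm.read_camera(n) for n in("top","side")]
def comp(m,seed,k=5):
    m=cv2.morphologyEx(m.astype(np.uint8),cv2.MORPH_CLOSE,np.ones((k,k)))
    n,l=cv2.connectedComponents(m); l0=[l[y,x] for x,y in seed if l[y,x]]; m=np.isin(l,l0).astype(np.uint8)
    cs,_=cv2.findContours(m,cv2.RETR_EXTERNAL,cv2.CHAIN_APPROX_NONE); return cv2.drawContours(np.zeros_like(m),cs,-1,1,-1).astype(np.float32)
vb=[];vd=[]
for p,sb in zip(V,([(360,215),(405,240),(382,226)],[(290,345),(298,300)])):
    im=p["image"].astype(float); R,G,B=im[...,0],im[...,1],im[...,2]
    m=comp((R>1.7*G)&(B<1.1*G)&(R>25),sb); vb.append((p,m)); print("blk area",m.sum())
q,f=fit(vb,[.506,-.254,-.4],BLOCK); print("block",q,np.degrees(q[2]),f)
for v in vb: print(" single",fit([v],q,BLOCK))
T=box(0,0,.150,.235,.03,.03)[:4]  # (-,-),(+,-),(+,+),(-,+)
cl=[[(164.8,267.8),(188,201.8),(82,178.2),(61.2,245)],[(203,182),(261,180.8),(258.2,125.2),(205,125.2)]]
# side-view corner order: image left = -x
for sel in([0,1],[0],[1]):
    r=least_squares(lambda q:np.concatenate([(proj(V[i],place(q,T))-cl[i]).ravel() for i in sel]),[.5,.287,-.24],loss="soft_l1")
    print("demag clicks",r.x,np.degrees(r.x[2]),np.round(r.fun,1))
qd=r.x
for p in V:
    im=p["image"].astype(float);R,G,B=im[...,0],im[...,1],im[...,2]
    pr=sil(p,qd,DEMAG+[box(0,66,54,54,30,85)/1e3])
    m=((G>R+.5)|(im.max(2)<45)); m=cv2.medianBlur(m.astype(np.uint8),5)*(cv2.dilate(pr,np.ones((25,25)))>0)
    m=comp(m,[tuple(proj(p,place(qd,[[.0,.02,.03]]))[0].astype(int))]); print("dm area",m.sum(),pr.sum()); vd.append((p,m))
DD=DEMAG+[place([0,.066,0],np.array([[.036*np.cos(a),.036*np.sin(a),z] for a in np.arange(0,6.3,.3) for z in(.03,.042)])),box(0,66,54,14,57,85)/1e3]
for v in(vd,vd[:1],vd[1:]): q,f=fit(v,[.5,.287,-.24],DD); print("demag mask",q,np.degrees(q[2]),f)
# box top rim: brown not easy; use nets
for p in V:
    for n in("arbor_box","bed","switch_grip"):
        for d in arm.mark_of(p,n)[:4]: print(n,np.round(ray(p,d["at"],{"arbor_box":.012,"bed":.03,"switch_grip":.073}[n]),3),round(d["conf"],2))
E
```

```text
blk area 3513.0
blk area 4033.0
block [ 0.51280649 -0.25299589 -0.38961603] -22.323354197173224 424.25
 single (array([ 0.51393813, -0.25512321, -0.39088608]), np.float64(259.9375))
 single (array([ 0.51397073, -0.25376466, -0.38811483]), np.float64(163.375))
demag clicks [ 0.50191399  0.29095608 -0.21467509] -12.299976808687976 [ 3.3  2.8 -0.8 -0.5 -0.9 -2.5 -1.5 -1.  -0.3  1.7  0.   1.  -1.1  0.2
  0.2  1.5]
demag clicks [ 0.50055366  0.28912916 -0.20834129] -11.937076351814735 [ 4.5  3.2 -0.1 -0.3 -0.4 -1.6 -0.5  0.1]
demag clicks [ 0.50392358  0.29526852 -0.22226049] -12.734587955648053 [-0.2  0.2 -0.  -0.1 -0.5 -0.6  0.9  0.4]
dm area 7293.0 8276.125
dm area 2144.0 3802.375
demag mask [ 0.50125612  0.29484535 -0.2111886 ] -12.100215618080668 2480.6875
demag mask [ 0.5009005   0.29081701 -0.21221623] -12.159094379876624 879.125
demag mask [ 0.5035487   0.29673911 -0.21591399] -12.370960476043201 1570.75
arbor_box [ 0.555 -0.102  0.012] 0.93
arbor_box [ 0.366 -0.288  0.012] 0.75
arbor_box [ 0.499 -0.244  0.012] 0.65
arbor_box [ 0.537 -0.399  0.012] 0.56
bed [0.485 0.234 0.03 ] 0.74
bed [0.52  0.383 0.03 ] 0.51
switch_grip [0.519 0.362 0.073] 0.82
switch_grip [ 0.505 -0.231  0.073] 0.45
arbor_box [ 0.506 -0.249  0.012] 0.95
arbor_box [ 0.56  -0.103  0.012] 0.87
arbor_box [ 0.535 -0.41   0.012] 0.73
arbor_box [ 0.359 -0.295  0.012] 0.59
bed [0.498 0.244 0.03 ] 0.79
switch_grip [0.519 0.362 0.073] 0.77
```

```bash
python3 - <<'E'
from bench import arm
from h import *
V=[arm.read_camera(n) for n in("top","side")]
qb=np.array([.5135,-.254,-.3895]); qd=np.array([.502,.293,-.213])
tiles=[]
for p,c in zip(V,([(382,226),(126,223)],[(298,328),(231,160)])):
    im=p["image"]; g=im.min(2).astype(float)
    msk=sil(p,qb,[box(0,0,.1,.046,.045,.045)])>.5
    w=((g>70)&msk); ys,xs=np.nonzero(w); uv=(xs.mean(),ys.mean()); P=ray(p,uv,.045); c_,s_=np.cos(qb[2]),np.sin(qb[2])
    d=P[:2]-qb[:2]; print("arbors",w.sum(),np.round(P,4),"block frame",np.round([c_*d[0]+s_*d[1],-s_*d[0]+c_*d[1]],4), "ext", np.ptp(xs),np.ptp(ys))
    for (q,parts),cc in zip(((qb,BLOCK),(qd,DEMAG+[box(0,66,54,14,57,85)/1e3])),c):
        x,y=cc; S=5; t=cv2.resize(im[max(y-60,0):y+60,x-80:x+80,::-1],(800,600),interpolation=cv2.INTER_CUBIC)
        for P in parts:
            u=((proj(p,place(q,P))-[x-80,y-60]+.5)*S).astype(int)
            for a,b in[(0,1),(1,2),(2,3),(3,0),(4,5),(5,6),(6,7),(7,4),(0,4),(1,5),(2,6),(3,7)]: cv2.line(t,u[a].tolist(),u[b].tolist(),(0,255,255) if min(a,b)>3 else (255,255,0),1)
        tiles.append(cv2.resize(t,(400,300),interpolation=cv2.INTER_AREA))
cv2.imwrite("pics/o.png",np.vstack([np.hstack(tiles[:2]),np.hstack(tiles[2:])]))
E
```

```text
arbors 249 [ 0.5044 -0.2522  0.045 ] block frame [-0.0091 -0.0018] ext 18 23
arbors 156 [ 0.5069 -0.2511  0.045 ] block frame [-0.0072  0.0002] ext 24 10
```

View pics/o.png

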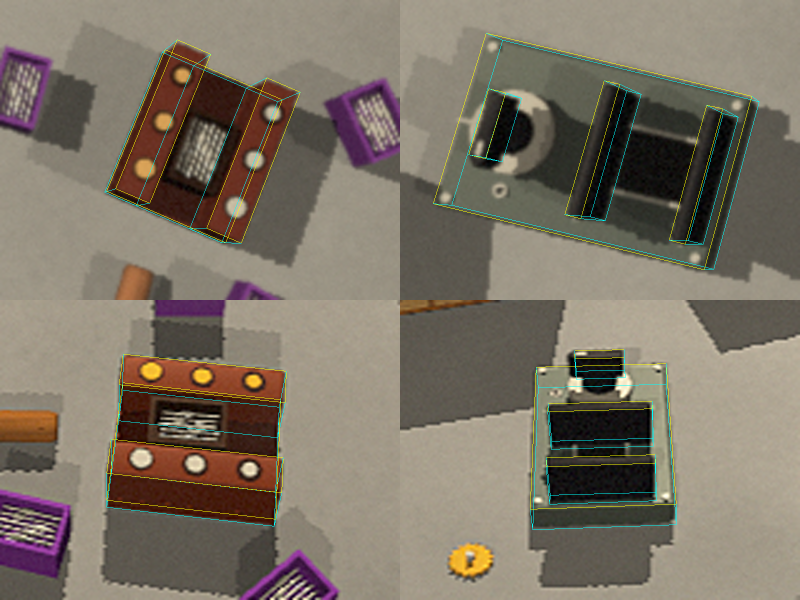

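apply_moves --pt "1 1 0.2 0 0 0 1" --pt "1 1 0.2 0 0 0 1" --pt "1 1 0.2 0 0 0 1" --pt "1 1 0.2 0 0 0 1" --pt "1 1 0.2 0 0 0 1" --pt "1 1 0.2 0 0 0 1"

```text
t: 3.65
position: [0.337, 0.425, 0.3741]
tool_rot: [179.9, 0.0, -22.2]
contact_force: [-0.7, 0.4, -0.1]
width: 1.0
finger_force: 0.0
```

apply_moves --pt "1 1 0 0 0 0 1" --pt "1 1 0 0 0 0 1" --pt "1 1 0 0 0 0 1" --pt "1 1 0 0 0 0 1" --pt "1 1 0 0 0 0 1" --pt "1 1 0 0 0 0 1"

```text
t: 4.15
position: [0.4197, 0.2302, 0.375]
tool_rot: [180.0, 0.0, -22.2]
contact_force: [-0.2, -0.0, -0.6]
width: 1.004
finger_force: 0.0
```

apply_moves --pt "1 1 0 0 0 0 1" --pt "1 1 0 0 0 0 1" --pt "1 1 0 0 0 0 1" --pt "1 1 0 0 0 0 1" --pt "1 1 0 0 0 0 1" --pt "1 1 0 0 0 0 1"

```text
t: 4.65
position: [0.5029, 0.0349, 0.3748]
tool_rot: [180.0, -0.0, -22.3]
contact_force: [0.2, 0.4, -0.3]
width: 0.999
finger_force: 0.0
```

apply_moves --pt "0.4 1 0 0 0 1 1" --pt "0.4 1 0 0 0 1 1" --pt "0.4 1 0 0 0 1 1" --pt "0.4 1 0 0 0 1 1" --pt "0.4 1 0 0 0 1 1" --pt "0.4 1 0 0 0 1 1" --pt "0.4 1 0 0 0 1 1" --pt "0.4 1 0 0 0 1 1"

```text
t: 5.32
position: [0.5008, -0.1224, 0.3748]
tool_rot: [-180.0, -0.0, -67.2]
contact_force: [0.5, 0.3, -0.3]
width: 0.996
finger_force: 0.0
```

```bash
python3 - <<'E'
from bench import arm
from h import *
o=arm.get_obs(); print(o["t"],o["position"],o["tool_rot"],o["joint_positions"])
print(move(o,[.506,-.251,.30],-112.3))
E
```

```text
5.3167 [ 0.50081939 -0.12235177  0.3747752 ] [-1.79992724e+02 -1.87012184e-03 -6.72006101e+01] [ 8.11229114e+00  6.80162288e+00 -2.17377495e+01 -4.05616569e-05
 -6.14531157e+01  1.46871182e+01]
[ 0.804  0.301  0.498 -0.     0.     1.002]
```

apply_moves --pt "0.8 0.3 0.4 0 0 1 1" --pt "0.8 0.3 0.4 0 0 1 1" --pt "0.8 0.3 0.4 0 0 1 1" --pt "0.8 0.3 0.4 0 0 1 1" --pt "0.8 0.3 0.4 0 0 1 1" --pt "0.8 0.3 0.4 0 0 1 1" --pt "0.8 0.3 0.4 0 0 1 1" --pt "0.8 0.3 0.4 0 0 1 1" --pt "0.8 0.3 0.4 0 0 1 1" --pt "0.8 0.3 0.4 0 0 1 1"

```text
t: 6.15
position: [0.5064, -0.2497, 0.3148]
tool_rot: [-180.0, 0.0, -111.9]
contact_force: [-0.0, -0.6, 0.6]
width: 1.0
finger_force: 0.0
```

```bash
python3 - <<'E'
from bench import arm
from h import *
o=arm.get_obs(); print(o["t"],o["position"],o["tool_rot"])
print(move(o,[.506,-.251,.20],-112.3))
p=arm.read_camera("side")
cv2.imwrite("pics/s2.png",cv2.resize(p["image"][225:375,200:400,::-1],(800,600),interpolation=cv2.INTER_CUBIC))
E
```

```text
6.15 [ 0.50637781 -0.24972684  0.31482659] [-1.79986714e+02  3.21919967e-03 -1.11877006e+02]
[ 0.009 -0.001  0.766 -0.     0.     0.009]
```

View pics/s2.png

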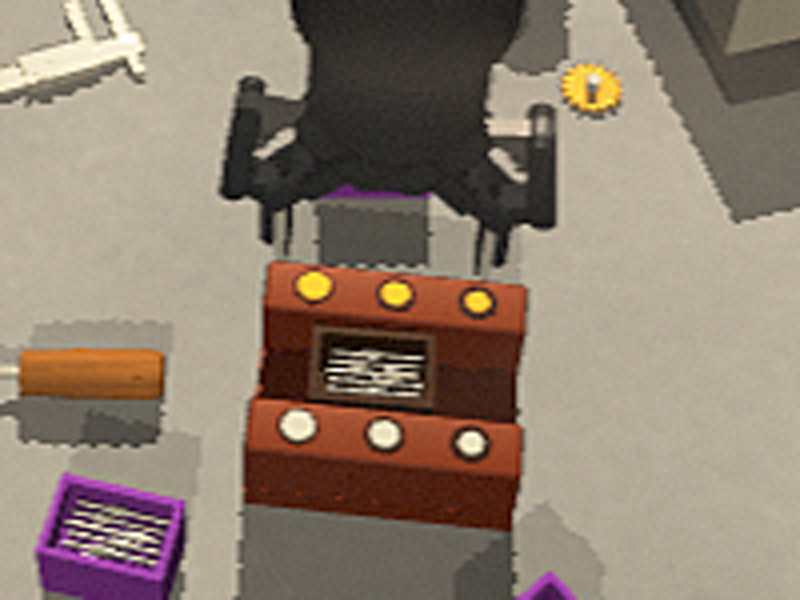

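The picture shows the gripper lined up with the channel, with the brown box's rim around (373,368) and the fingers clear of the wall tops. I'll descend and grip.

apply_moves --pt "0.01 0 0.2 0 0 0.01 1" --pt "0.01 0 0.4 0 0 0.01 1" --pt "0.01 0 0.5 0 0 0.01 1" --pt "0.01 0 0.6 0 0 0.01 1" --pt "0.01 0 0.7 0 0 0.01 1" --pt "0.01 0 0.75 0 0 0.01 1" --pt "0.01 0 0.8 0 0 0.01 1" --pt "0.01 0 0.85 0 0 0.01 1" --pt "0.01 0 0.85 0 0 0.01 1" --grip_force 40

```text
t: 6.95
position: [0.5054, -0.2513, 0.1862]
tool_rot: [179.9, -0.0, -112.5]
contact_force: [-0.2, -0.1, -0.3]
width: 0.997
finger_force: 0.0
```

apply_moves --pt "0 0 0 0 0 0 0.6" --pt "0 0 0 0 0 0 0.4" --pt "0 0 0 0 0 0 0.2" --pt "0 0 0 0 0 0 -0.2" --pt "0 0 0 0 0 0 -1" --pt "0 0 0 0 0 0 -1" --pt "0 0 0 0 0 0 -1" --pt "0 0 0 0 0 0 -1" --grip_force 40

```text
t: 7.62
position: [0.5061, -0.2515, 0.1882]
tool_rot: [-179.9, 0.0, -112.5]
contact_force: [-1.8, 0.5, 5.8]
width: 0.724
finger_force: 44.1
```

apply_moves --pt "0 0 -0.1 0 0 0 -1" --pt "0 0 -0.2 0 0 0 -1" --pt "0 0 -0.3 0 0 0 -1" --pt "0 0 -0.4 0 0 0 -1" --pt "0 0 -0.5 0 0 0 -1" --pt "0 0 -0.6 0 0 0 -1" --pt "0 0 -0.7 0 0 0 -1" --pt "0 0 -0.7 0 0 0 -1"

```text
t: 8.28
position: [0.5063, -0.2516, 0.2951]
tool_rot: [-179.7, 0.0, -112.5]
contact_force: [0.9, 0.2, -2.9]
width: 0.724
finger_force: 44.4
```

apply_moves --pt "-0.15 0 0 0 0 -0.15 -1" --pt "-0.3 0 0 0 0 -0.3 -1" --pt "-0.45 0 0 0 0 -0.45 -1" --pt "-0.6 0 0 0 0 -0.6 -1" --pt "-0.75 0 0 0 0 -0.75 -1" --pt "-0.9 0 0 0 0 -0.9 -1" --pt "-0.9 0 0 0 0 -1 -1" --pt "-0.9 0 0 0 0 -1 -1"

```text
t: 8.95
position: [0.5574, -0.1255, 0.2912]
tool_rot: [179.9, 0.0, -67.2]
contact_force: [-0.5, -0.0, -2.2]
width: 0.721
finger_force: 44.2
```

```bash
python3 - <<'E'
from bench import arm
from h import *
o=arm.get_obs(); print(o["t"],o["position"],o["tool_rot"],o["width"],o["finger_force"],o["contact_force"])
print(move(o,[.51,0.0,.293],-22.2))
E
```

```text
8.95 [ 0.55736973 -0.12550092  0.29117424] [ 1.79940224e+02  4.16202412e-02 -6.72027682e+01] 0.7208704968953014 44.21598672866821 [-0.46851076 -0.00268351 -2.21103676]
[-0.894 -0.033 -0.012  0.001  0.001 -1.   ]
```

apply_moves --pt "-0.15 0 0 0 0 -0.15 -1" --pt "-0.3 0 0 0 0 -0.3 -1" --pt "-0.45 0 0 0 0 -0.45 -1" --pt "-0.6 -0.03 0 0 0 -0.6 -1" --pt "-0.75 -0.03 0 0 0 -0.75 -1" --pt "-0.9 -0.03 0 0 0 -0.9 -1" --pt "-0.9 -0.03 0 0 0 -1 -1" --pt "-0.9 -0.03 0 0 0 -1 -1"

```text
t: 9.62
position: [0.5091, 0.0002, 0.2919]
tool_rot: [180.0, 0.0, -22.4]
contact_force: [0.5, -0.3, -1.8]
width: 0.722
finger_force: 44.2
```

apply_moves --pt "0 0 0.15 0 0 -0.11 -1" --pt "0 0 0.3 0 0 -0.22 -1" --pt "0 0 0.45 0 0 -0.22 -1" --pt "0 0 0.58 0 0 -0.22 -1" --pt "0 0 0.66 0 0 -0.22 -1" --pt "0 0 0.7 0 0 -0.22 -1" --pt "0 0 0.73 0 0 -0.22 -1" --pt "0 0 0.73 0 0 -0.22 -1" --pt "0 0 0.73 0 0 -0.22 -1"

```text
t: 10.37
position: [0.5101, -0.0004, 0.1831]
tool_rot: [-180.0, -0.0, -12.7]
contact_force: [0.1, -0.4, -2.2]
width: 0.722
finger_force: 44.2
```

```bash
python3 - <<'E'
from bench import arm
from h import *
o=arm.get_obs(); print(o["t"],o["position"],o["tool_rot"],o["width"],o["finger_force"],o["contact_force"])
print(move(o,[.51,0.0,.1765],-12.2))
p=arm.read_camera("side")
cv2.imwrite("pics/s3.png",cv2.resize(p["image"][150:330,160:400,::-1],(800,600),interpolation=cv2.INTER_CUBIC))
E
```

```text
10.3667 [ 5.10111304e-01 -4.45886433e-04  1.83073323e-01] [-1.79988220e+02 -2.71485140e-02 -1.26911415e+01] 0.7222375132555283 44.22096133232117 [ 0.08707661 -0.35549552 -2.22356351]
[-0.001 -0.003  0.044 -0.    -0.001 -0.011]
```

View pics/s3.png

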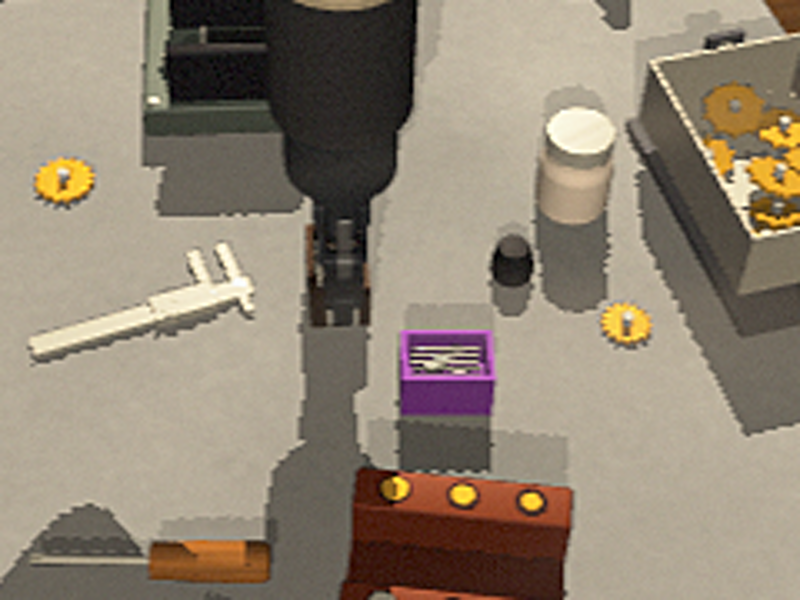

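The box hangs level just above the bare bench at about (340,280), clear of the caliper and the purple box. I'll lower it to contact.

apply_moves --pt "0 0 0.01 0 0 -0.01 -1" --pt "0 0 0.02 0 0 -0.01 -1" --pt "0 0 0.03 0 0 -0.01 -1" --pt "0 0 0.04 0 0 -0.01 -1" --pt "0 0 0.045 0 0 -0.01 -1" --pt "0 0 0.045 0 0 -0.01 -1"

```text
t: 10.92
position: [0.5098, -0.0002, 0.1762]
tool_rot: [180.0, -0.0, -12.1]
contact_force: [-1.6, -0.3, 2.2]
width: 0.724
finger_force: 44.6
```

apply_moves --pt "0 0 0 0 0 0 0.5" --pt "0 0 0 0 0 0 0.7" --pt "0 0 0 0 0 0 1" --pt "0 0 0 0 0 0 1" --pt "0 0 -0.05 0 0 0 1" --pt "0 0 -0.15 0 0 0 1" --pt "0 0 -0.3 0 0 0 1" --pt "0 0 -0.45 0 0 0 1" --pt "0 0 -0.45 0 0 0 1"

```text
t: 11.67
position: [0.5113, 0.0002, 0.2479]
tool_rot: [-179.8, -0.3, -12.1]
contact_force: [-0.1, -0.4, 0.2]
width: 0.996
finger_force: 0.0
```

apply_moves --pt "0 0 0 0 0 1 1" --pt "0 0 0 0 0 1 1" --pt "0 0 0 0 0 1 1" --pt "0 0 0 0 0 1 1" --pt "0 0 0 0 0 1 1" --pt "0 0 0 0 0 1 1" --pt "0 0 0 0 0 1 1"

```text
t: 12.25
position: [0.5098, -0.0003, 0.2438]
tool_rot: [-180.0, -0.0, -57.6]
contact_force: [-0.5, 0.3, 0.1]
width: 1.003
finger_force: 0.0
```

apply_moves --pt "0 0 0 0 0 1 1" --pt "0 0 0 0 0 1 1" --pt "0 0 0 0 0 1 1" --pt "0 0 0 0 0 1 1" --pt "0 0 0 0 0 1 1" --pt "0 0 0 0 0 1 1" --pt "0 0 0 0 0 1 1" --pt "0 0 0 0 0 1 1"

```text
t: 12.92
position: [0.5098, -0.0002, 0.2437]
tool_rot: [-180.0, 0.0, -102.2]
contact_force: [-0.2, 0.2, -0.7]
width: 0.997
finger_force: 0.0
```

```bash
python3 - <<'E'
from bench import arm
from h import *
o=arm.get_obs(); print(o["t"],o["position"],o["tool_rot"],o["width"])
print(move(o,[.5098,-.0002,.186],-102.1))
p=arm.read_camera("side")
for d in arm.mark_of(p,"arbor_box")[:5]: print(ray(p,d["at"],0),d["conf"])
cv2.imwrite("pics/s4.png",cv2.resize(p["image"][150:330,160:400,::-1],(800,600),interpolation=cv2.INTER_CUBIC))
E
```

```text
12.9167 [ 5.09765291e-01 -2.26822987e-04  2.43744032e-01] [-1.79988032e+02  1.07616201e-02 -1.02245675e+02] 0.9972521630994713
[-0.    -0.     0.385 -0.     0.    -0.003]
[ 0.53791107 -0.40412721  0.        ] 0.84
[ 0.36664002 -0.29161981  0.        ] 0.68
[0.50241753 0.00489397 0.        ] 0.6
```

apply_moves --pt "0 0 0.1 0 0 0 1" --pt "0 0 0.2 0 0 0 1" --pt "0 0 0.3 0 0 0 1" --pt "0 0 0.35 0 0 0 1" --pt "0 0 0.385 0 0 0 1" --pt "0 0 0.385 0 0 0 0.5" --pt "0 0 0.385 0 0 0 0.25" --pt "0 0 0.385 0 0 0 0.1" --pt "0 0 0.385 0 0 0 -0.1" --pt "0 0 0.385 0 0 0 -1" --pt "0 0 0.385 0 0 0 -1" --pt "0 0 0.385 0 0 0 -1" --pt "0 0 0.385 0 0 0 -1" --pt "0 0 0.385 0 0 0 -1" --grip_force 40

```text
t: 14.18
position: [0.5101, -0.0001, 0.1866]
tool_rot: [-179.9, 0.0, -102.1]
contact_force: [-1.9, 0.8, 6.3]
width: 0.488
finger_force: 41.6
```

apply_moves --pt "0 0 -0.1 0 0 0 -1" --pt "0 0 -0.2 0 0 0 -1" --pt "0 0 -0.35 0 0 0 -1" --pt "0 0 -0.5 0 0 0 -1" --pt "0 0 -0.7 0 0 0 -1" --pt "0 0 -0.8 0 0 0 -1" --pt "0 0 -0.8 0 0 0 -1"

```text
t: 14.77
position: [0.5108, 0.0, 0.3095]
tool_rot: [-179.7, 0.2, -102.1]
contact_force: [0.2, -0.4, -1.6]
width: 0.48
finger_force: 41.3
```

```bash
python3 - <<'E'
from bench import arm
from h import *
o=arm.get_obs(); print(o["t"],o["position"],o["tool_rot"],o["width"])
print(move(o,[.489,.232,.306],-102.2))
V=[arm.read_camera(n) for n in("top","side")]
# cheek top edges: black masks to refine demag pose with cheeks only
vd=[]
for p in V:
    im=p["image"]; m=(im.max(2)<42).astype(np.float32)
    roi=cv2.dilate(sil(p,[.502,.293,-.213],DEMAG[1:]),np.ones((9,9)))>0
    print(m[roi].sum(),sil(p,[.502,.293,-.213],DEMAG[1:]).sum())
t=[]
for p,(x,y) in zip(V,[(140,225),(231,165)]):
    tt=cv2.resize(p["image"][y-37:y+38,x-50:x+50,::-1],(800,600),interpolation=cv2.INTER_CUBIC)
    for P in [*DEMAG[1:],box(0,-62,52,72,30,30)/1e3,DEMAG[0]]:
        u=((proj(p,place([.502,.293,-.213],P))-[x-50,y-37]+.5)*8).astype(int)
        for a,b in[(0,1),(1,2),(2,3),(3,0),(4,5),(5,6),(6,7),(7,4),(0,4),(1,5),(2,6),(3,7)]: cv2.line(tt,u[a].tolist(),u[b].tolist(),(0,255,255) if min(a,b)>3 else (255,255,0),1)
    t.append(cv2.resize(tt,(400,300),interpolation=cv2.INTER_AREA) if 0 else tt[:, :])
cv2.imwrite("pics/d2.png",np.hstack([cv2.resize(a,(400,300),interpolation=cv2.INTER_AREA) for a in t]))
E
```

```text
14.7667 [5.10774916e-01 1.11140258e-05 3.09541746e-01] [-179.66462787    0.18011847 -102.11458856] 0.48042634103036985
[-1.482  0.467  0.026 -0.007  0.004  0.002]
44.0 1659.3125
1623.0 1588.0
```

View pics/d2.png

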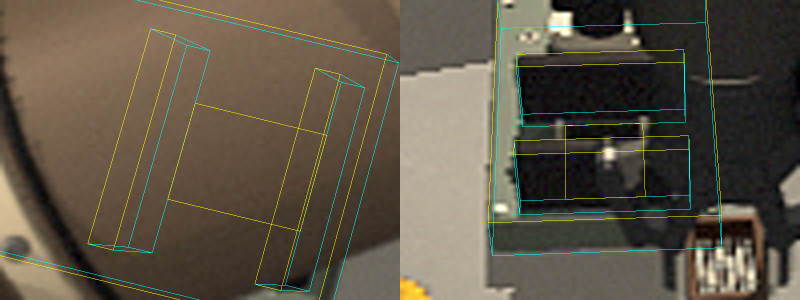

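The box is held (opening 0.48, about 41 mm). In the side picture the demag wireframe fits the cheeks. I'll hover over the nest and correct the camera bias using the held box.

apply_moves --pt "-0.2 0.05 0 0 0 0 -1" --pt "-0.4 0.1 0 0 0 0 -1" --pt "-0.6 0.15 0 0 0 0 -1" --pt "-0.8 0.2 0 0 0 0 -1" --pt "-0.9 0.25 0 0 0 0 -1" --pt "-0.9 0.25 0 0 0 0 -1"

```text
t: 15.37
position: [0.5009, 0.1422, 0.304]
tool_rot: [179.9, -0.1, -102.0]
contact_force: [-0.5, -0.7, -2.0]
width: 0.486
finger_force: 41.1
```

apply_moves --pt "-0.15 0.05 0 0 0 0 -1" --pt "-0.3 0.1 0 0 0 0 -1" --pt "-0.45 0.15 0 0 0 0 -1" --pt "-0.55 0.2 0.02 0 0 0 -1" --pt "-0.58 0.22 0.04 0 0 0 -1" --pt "-0.58 0.22 0.04 0 0 0 -1" --pt "-0.58 0.22 0.04 0 0 0 -1"

```text
t: 15.95
position: [0.4872, 0.231, 0.2985]
tool_rot: [179.9, -0.1, -102.1]
contact_force: [-0.4, -0.4, -1.8]
width: 0.487
finger_force: 41.2
```

```bash
python3 - <<'E'
from bench import arm
from h import *
o=arm.get_obs(); print(o["t"],o["position"],o["tool_rot"],o["width"])
print(move(o,[.489,.232,.306],-102.2))
p=arm.read_camera("side")
T=o["position"]; z=T[2]-.1866
qx=[T[0],T[1],np.radians(o["tool_rot"][2]+180)]
B=box(0,0,.062,.042,z,z+.04)
x,y=231,150
tt=cv2.resize(p["image"][y-60:y+60,x-80:x+80,::-1],(800,600),interpolation=cv2.INTER_CUBIC)
for q,P in [([.502,.293,-.213],k) for k in DEMAG]+[(qx,B)]:
    u=((proj(p,place(q,P))-[x-80,y-60]+.5)*5).astype(int)
    for a,b in[(0,1),(1,2),(2,3),(3,0),(4,5),(5,6),(6,7),(7,4),(0,4),(1,5),(2,6),(3,7)]: cv2.line(tt,u[a].tolist(),u[b].tolist(),(0,255,255) if min(a,b)>3 else (255,255,0),1)
cv2.imwrite("pics/hov.png",tt)
E
```

```text
15.95 [0.48720991 0.23097114 0.29851788] [ 1.79910367e+02 -1.23419233e-01 -1.02130363e+02] 0.48724544815216114
[-0.009 -0.01  -0.05   0.002 -0.003  0.002]
```

View pics/hov.png

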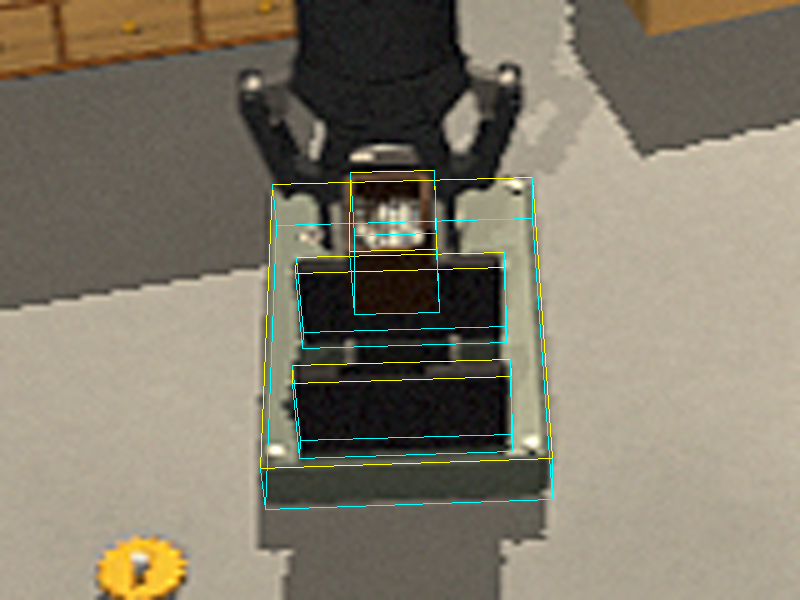

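The side picture shows the held box landing on its predicted wireframe, left and right edges near 350 and 437 and bottom near 313, so camera bias is about zero. The cheeks match too, with y off by 1–2 mm. I'll centre and descend gently.

apply_moves --pt "-0.02 -0.01 0.0 0 0 0 -1" --pt "-0.02 -0.01 0.08 0 0 0 -1" --pt "-0.02 -0.01 0.16 0 0 0 -1" --pt "-0.02 -0.01 0.22 0 0 0 -1" --pt "-0.02 -0.01 0.26 0 0 0 -1" --pt "-0.02 -0.01 0.3 0 0 0 -1" --pt "-0.02 -0.01 0.3 0 0 0 -1"

```text
t: 16.58
position: [0.4896, 0.2338, 0.2536]
tool_rot: [179.9, -0.1, -102.2]
contact_force: [0.0, -0.4, -2.5]
width: 0.484
finger_force: 41.2
```

apply_moves --pt "0 0 0.04 0 0 0 -1" --pt "0 0 0.08 0 0 0 -1" --pt "0 0 0.12 0 0 0 -1" --pt "0 0 0.15 0 0 0 -1" --pt "0 0 0.17 0 0 0 -1" --pt "0 0 0.19 0 0 0 -1" --pt "0 0 0.2 0 0 0 -1" --pt "0 0 0.2 0 0 0 -1"

```text
t: 17.25
position: [0.4897, 0.2342, 0.2244]
tool_rot: [180.0, -0.0, -102.1]
contact_force: [0.1, 0.0, -1.7]
width: 0.486
finger_force: 41.2
```

```bash
python3 - <<'E'
from bench import arm
from h import *
o=arm.get_obs(); print(o["t"],o["position"],o["tool_rot"],o["width"],o["contact_force"],o["moment"])
p=arm.read_camera("side")
x,y=231,160
cv2.imwrite("pics/in.png",cv2.resize(p["image"][y-45:y+45,x-60:x+60,::-1],(800,600),interpolation=cv2.INTER_CUBIC))
E
```

```text
17.25 [0.48965312 0.23423415 0.22436874] [ 1.79985336e+02 -2.38818365e-02 -1.02146395e+02] 0.48612406991461926 [ 0.07494459  0.01766455 -1.70959208] [ 0.04404298 -0.03230693  0.02155637]
```

View pics/in.png

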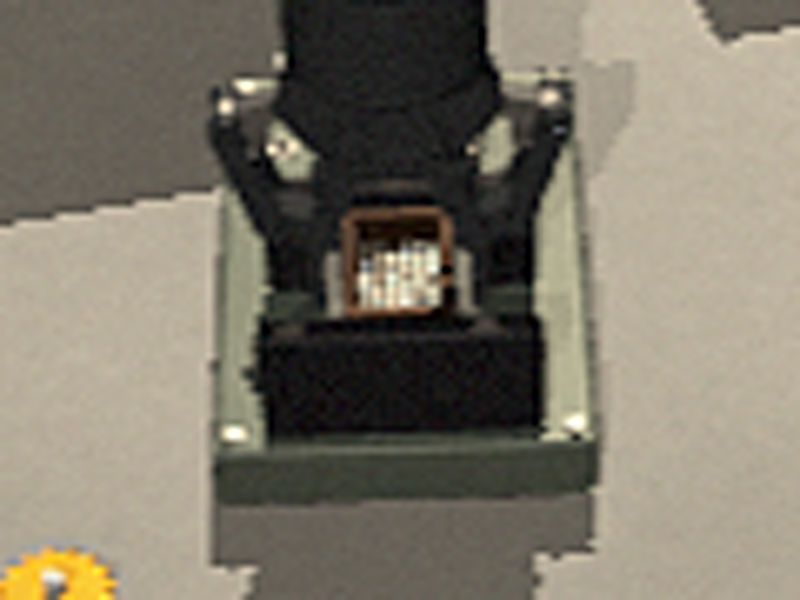

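The box is between the cheeks with its rim at (343–455, 210–315), centred to within about 1 mm, and there is no side force. I'll do the final lowering.

apply_moves --pt "0 0 0.01 0 0 0 -1" --pt "0 0 0.02 0 0 0 -1" --pt "0 0 0.03 0 0 0 -1" --pt "0 0 0.04 0 0 0 -1" --pt "0 0 0.045 0 0 0 -1" --pt "0 0 0.05 0 0 0 -1" --pt "0 0 0.05 0 0 0 -1"

```text
t: 17.88
position: [0.4897, 0.2342, 0.217]
tool_rot: [180.0, -0.0, -102.1]
contact_force: [-0.8, 1.0, -2.3]
width: 0.484
finger_force: 41.2
```

apply_moves --pt "0 0 0.005 0 0 0 -1" --pt "0 0 0.01 0 0 0 -1" --pt "0 0 0.01 0 0 0 -1"

```text
t: 18.13
position: [0.4897, 0.2343, 0.2166]
tool_rot: [-180.0, 0.0, -102.1]
contact_force: [-3.8, -1.4, 7.6]
width: 0.485
finger_force: 42.2
```

apply_moves --pt "0 0 0 0 0 0 0.1" --pt "0 0 0 0 0 0 0.3" --pt "0 0 0 0 0 0 0.5" --pt "0 0 0 0 0 0 0.5" --pt "0 0 0 0 0 0 0.5" --pt "0 0 -0.05 0 0 0 0.5" --pt "0 0 -0.15 0 0 0 0.5" --pt "0 0 -0.3 0 0 0 0.5" --pt "0 0 -0.5 0 0 0 0.5" --pt "0 0 -0.7 0 0 0 0.5" --pt "0 0 -0.7 0 0 0 0.5" --pt "0 0 -0.7 0 0 0 0.5"

```text
t: 19.13
position: [0.4901, 0.2346, 0.3233]
tool_rot: [-179.8, 0.2, -102.1]
contact_force: [0.1, -0.1, -1.4]
width: 0.751
finger_force: 0.0
```

```bash
python3 - <<'E'
from bench import arm
from h import *
o=arm.get_obs(); print(o["t"],o["position"],o["tool_rot"],o["width"],o["contact_force"])
print(move(o,[.516,.359,.30],-57))
p=arm.read_camera("side")
for n,z in(("switch_grip",.073),("bed",.03),("arbor_box",.03)):
    for d in arm.mark_of(p,n)[:4]: print(n,ray(p,d["at"],z),d["conf"])
x,y=231,160
t1=cv2.resize(p["image"][y-60:y+45,x-70:x+70,::-1],(800,600),interpolation=cv2.INTER_CUBIC)
u=((proj(p,place([.4897,.2343,np.radians(77.9)],box(0,0,.062,.042,.03,.07)))-[x-70,y-60]+.5)*[800/140,600/105]).astype(int)
for a,b in[(4,5),(5,6),(6,7),(7,4)]: cv2.line(t1,u[a].tolist(),u[b].tolist(),(0,255,255),1)
cv2.imwrite("pics/rel.png",t1)
E
```

```text
19.1333 [0.49005366 0.23457991 0.3232625 ] [-179.84497914    0.22793777 -102.13509415] 0.7508469574738535 [ 0.10414217 -0.07744483 -1.42252741]
[-0.847  0.006  0.158 -0.005  0.003 -1.003]
switch_grip [0.5196323  0.35661269 0.073     ] 0.81
switch_grip [0.47202308 0.19262311 0.073     ] 0.29
bed [0.49721752 0.25034746 0.03      ] 0.57
arbor_box [ 0.53262439 -0.41318032  0.03      ] 0.82
arbor_box [ 0.35737963 -0.30674111  0.03      ] 0.71
arbor_box [ 0.55008843 -0.12033117  0.03      ] 0.62
arbor_box [0.4859863 0.2405896 0.03     ] 0.52
```

View pics/rel.png

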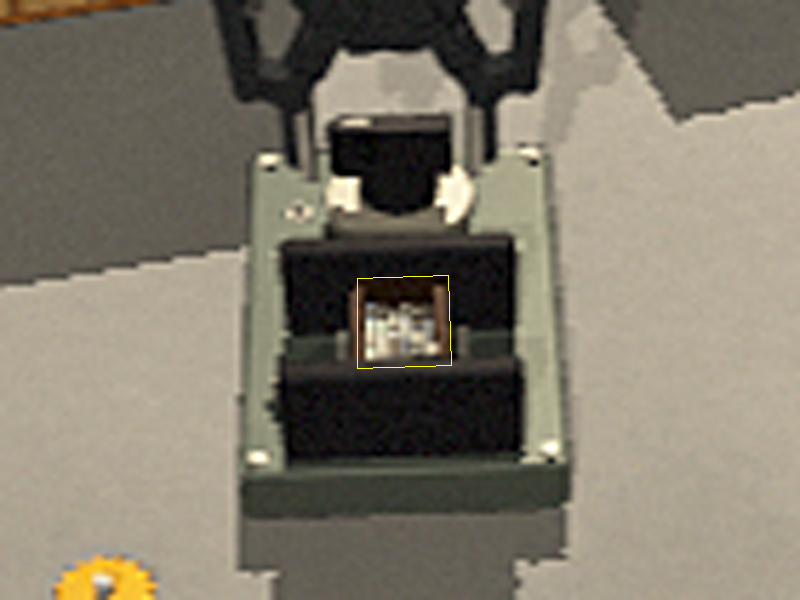

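The box sits flat and centred in the nest, with its rim at (355–450, 280–367) between lips at 340 and 468. The switch still points to the round mark. Going to the switch.

apply_moves --pt "-0.25 0 0 0 0 -0.15 0.5" --pt "-0.5 0 0 0 0 -0.3 0.5" --pt "-0.75 0 0 0 0 -0.45 0.5" --pt "-0.85 0 0.1 0 0 -0.6 0.5" --pt "-0.85 0 0.1 0 0 -0.75 0.5" --pt "-0.85 0 0.1 0 0 -0.9 0.5" --pt "-0.85 0 0.1 0 0 -1 0.5" --pt "-0.85 0 0.1 0 0 -1 0.5"

```text
t: 20.0
position: [0.5163, 0.359, 0.304]
tool_rot: [179.8, -0.1, -56.9]
contact_force: [0.2, -0.5, -0.1]
width: 0.752
finger_force: 0.0
```

apply_moves --pt "0 0 0 0 0 -1 0.3" --pt "0 0 0 0 0 -1 0.3" --pt "0 0 0 0 0 -1 0.3" --pt "0 0 0 0 0 -1 0.3" --pt "0 0 0 0 0 -1 0.3" --pt "0 0 0 0 0 -1 0.3" --pt "0 0 0 0 0 -1 0.3" --pt "0 0 0 0 0 -1 0.3"

```text
t: 20.67
position: [0.5164, 0.3587, 0.305]
tool_rot: [179.9, 0.0, -12.2]
contact_force: [0.3, -0.5, -1.1]
width: 0.649
finger_force: 0.0
```

```bash
python3 - <<'E'
from bench import arm
from h import *
o=arm.get_obs(); print(o["t"],o["position"],o["tool_rot"],o["joint_positions"][5],o["contact_force"])
p=arm.read_camera("side"); print(ray(p,(229.3,121.5),.085))
print(move(o,[.5165,.3585,.230],-12.2))
E
```

```text
20.6667 [0.51644979 0.3586764  0.30495687] [ 1.79930453e+02  3.67270299e-02 -1.22245843e+01] 25.23870204120104 [ 0.28638337 -0.45531437 -1.09607768]
[0.51291365 0.3568909  0.085     ]
[ 0.001  0.     0.5    0.002  0.001 -0.001]
```

apply_moves --pt "0 0 0.1 0 0 0 0.3" --pt "0 0 0.2 0 0 0 0.3" --pt "0 0 0.3 0 0 0 0.3" --pt "0 0 0.4 0 0 0 0.3" --pt "0 0 0.47 0 0 0 0.3" --pt "0 0 0.5 0 0 0 0.3" --pt "0 0 0.5 0 0 0 0" --grip_force 30

```text
t: 21.3
position: [0.5163, 0.3586, 0.2294]
tool_rot: [179.9, 0.1, -12.2]
contact_force: [0.7, 0.2, -0.2]
width: 0.523
finger_force: 0.0
```

apply_moves --pt "0 0 0 0 0 0 -0.2" --pt "0 0 0 0 0 0 -0.35" --pt "0 0 0 0 0 0 -0.5" --pt "0 0 0 0 0 0 -0.6" --pt "0 0 0 0 0 0 -1" --pt "0 0 0 0 0 0 -1" --pt "0 0 0 0 0 0 -1" --pt "0 0 0 0 0 0 -1" --grip_force 30

```text
t: 21.97
position: [0.5167, 0.3591, 0.2315]
tool_rot: [-179.9, -0.0, -12.1]
contact_force: [-1.9, 0.2, 6.3]
width: 0.155
finger_force: 31.8
```

apply_moves --pt "0 0 0 0 0 0.1 -1" --pt "0 0 0 0 0 0.2 -1" --pt "0 0 0 0 0 0.3 -1" --pt "0 0 0 0 0 0.4 -1" --pt "0 0 0 0 0 0.5 -1" --pt "0 0 0 0 0 0.6 -1" --pt "0 0 0 0 0 0.7 -1" --pt "0 0 0 0 0 0.8 -1" --pt "0 0 0 0 0 0.9 -1" --pt "0 0 0 0 0 1 -1"

```text
t: 22.8
position: [0.5167, 0.3592, 0.2315]
tool_rot: [-179.9, 0.0, -57.3]
contact_force: [-0.8, -0.3, 4.9]
width: 0.154
finger_force: 31.8
```

apply_moves --pt "0 0 0 0 0 0.1 -1" --pt "0 0 0 0 0 0.2 -1" --pt "0 0 0 0 0 0.3 -1" --pt "0 0 0 0 0 0.4 -1" --pt "0 0 0 0 0 0.5 -1" --pt "0 0 0 0 0 0.6 -1" --pt "0 0 0 0 0 0.7 -1" --pt "0 0 0 0 0 0.8 -1" --pt "0 0 0 0 0 0.9 -1" --pt "0 0 0 0 0 1 -1" --pt "0 0 0 0 0 1 -1"

```text
t: 23.72
position: [0.5168, 0.3592, 0.2315]
tool_rot: [-180.0, 0.1, -102.4]
contact_force: [-0.9, 0.1, 5.3]
width: 0.163
finger_force: 31.8
```

apply_moves --pt "0 0 0 0 0 0 -1" --pt "0 0 0 0 0 0 -1" --pt "0 0 0 0 0 0 -1" --pt "0 0 0 0 0 0 -1" --pt "0 0 0 0 0 0 -1" --pt "0 0 0 0 0 0 -1" --pt "0 0 0 0 0 0 -1" --pt "0 0 0 0 0 0 -1" --pt "0 0 0 0 0 0 -1" --pt "0 0 0 0 0 0 -1" --pt "0 0 0 0 0 0 -1" --pt "0 0 0 0 0 0 -1" --pt "0 0 0 0 0 0 -1" --pt "0 0 0 0 0 0 -1" --pt "0 0 0 0 0 0 -1" --pt "0 0 0 0 0 0 -1" --pt "0 0 0 0 0 0 -1" --pt "0 0 0 0 0 0 -1" --pt "0 0 0 0 0 0 -1" --pt "0 0 0 0 0 0 -1"

```text
t: 25.38
position: [0.5168, 0.3592, 0.2315]
tool_rot: [-180.0, 0.1, -102.1]
contact_force: [-1.2, -0.9, 5.0]
width: 0.158
finger_force: 31.8
```

apply_moves --pt "0 0 0 0 0 0 -1" --pt "0 0 0 0 0 0 -1" --pt "0 0 0 0 0 0 -1" --pt "0 0 0 0 0 0 -1" --pt "0 0 0 0 0 0 -1" --pt "0 0 0 0 0 0 -1" --pt "0 0 0 0 0 0 -1" --pt "0 0 0 0 0 0 -1" --pt "0 0 0 0 0 0 -1" --pt "0 0 0 0 0 0 -1" --pt "0 0 0 0 0 0 -1" --pt "0 0 0 0 0 0 -1" --pt "0 0 0 0 0 0 -1" --pt "0 0 0 0 0 0 -1" --pt "0 0 0 0 0 0 -1" --pt "0 0 0 0 0 0 -1" --pt "0 0 0 0 0 0 -1" --pt "0 0 0 0 0 0 -1" --pt "0 0 0 0 0 0 -1" --pt "0 0 0 0 0 0 -1"

```text
t: 27.05
position: [0.5168, 0.3592, 0.2315]
tool_rot: [-180.0, 0.1, -102.1]
contact_force: [-1.8, -0.3, 5.0]
width: 0.161
finger_force: 31.8
```

```bash
python3 - <<'E'
from bench import arm
from h import *
o=arm.get_obs(); print(o["t"],o["tool_rot"],o["width"],o["moment"])
p=arm.read_camera("side")
im=p["image"]
# darkness inside bar's predicted silhouettes, on vs off, free of finger area
for name,a in(("off",0),("on",np.pi/2)):
    P=place([.5165,.3585,-.213-a],box(0,0,.054,.014,.057,.085)); m=sil(p,[0,0,0],[P])>.7; print(name,m.sum(),(im.max(2)[m]<45).mean())
# white dial ends visible at off: centre row below bar
for s in(-1,1):
    u=proj(p,place([.5165,.3585,-.213],[[s*.03,0,.042]]))[0]; print(s,u,im[int(u[1]),int(u[0])])
E
```

```text
27.05 [-1.79954013e+02  6.68042531e-02 -1.02139151e+02] 0.16085472774958753 [-0.04532641  0.41749513 -0.08263483]
off 218 0.19724770642201836
on 113 0.4424778761061947
-1 [220.41076423 133.63230714] [243 233 203]
1 [241.80991158 133.0646499 ] [251 244 218]
```

Dark pixels fill only 20% of the bar's "off" outline, and the pads are still flat on it at 13 mm, so the switch is on. It has been held over 3 s. Turning back.

apply_moves --pt "0 0 0 0 0 -0.1 -1" --pt "0 0 0 0 0 -0.2 -1" --pt "0 0 0 0 0 -0.3 -1" --pt "0 0 0 0 0 -0.4 -1" --pt "0 0 0 0 0 -0.5 -1" --pt "0 0 0 0 0 -0.6 -1" --pt "0 0 0 0 0 -0.7 -1" --pt "0 0 0 0 0 -0.8 -1" --pt "0 0 0 0 0 -0.9 -1" --pt "0 0 0 0 0 -1 -1" --pt "0 0 0 0 0 -1 -1"

```text
t: 28.02
position: [0.5167, 0.3592, 0.2315]
tool_rot: [-179.9, 0.0, -56.8]
contact_force: [-0.7, -0.0, 5.3]
width: 0.155
finger_force: 31.8
```

apply_moves --pt "0 0 0 0 0 -0.1 -1" --pt "0 0 0 0 0 -0.2 -1" --pt "0 0 0 0 0 -0.3 -1" --pt "0 0 0 0 0 -0.4 -1" --pt "0 0 0 0 0 -0.5 -1" --pt "0 0 0 0 0 -0.6 -1" --pt "0 0 0 0 0 -0.7 -1" --pt "0 0 0 0 0 -0.8 -1" --pt "0 0 0 0 0 -0.9 -1" --pt "0 0 0 0 0 -1 -1" --pt "0 0 0 0 0 -1 -1" --pt "0 0 0 0 0 -1 -1" --pt "0 0 0 0 0 -1 -1"

```text
t: 29.1
position: [0.5167, 0.3591, 0.2315]
tool_rot: [-179.9, -0.0, -12.1]
contact_force: [-2.7, 0.3, 5.3]
width: 0.157
finger_force: 31.8
```

apply_moves --pt "0 0 0 0 0 0 -0.4" --pt "0 0 0 0 0 0 -0.1" --pt "0 0 0 0 0 0 0.2" --pt "0 0 0 0 0 0 0.3" --pt "0 0 0 0 0 0 0.3" --pt "0 0 0 0 0 0 0.3" --pt "0 0 -0.2 0 0 0 0.3" --pt "0 0 -0.4 0 0 0 0.3" --pt "0 0 -0.6 0 0 0 0.3" --pt "0 0 -0.8 0 0 0 0.3" --pt "0 0 -0.8 0 0 0 0.3" --pt "0 0 -0.8 0 0 0 0.3"

```text
t: 30.1
position: [0.5168, 0.3592, 0.353]
tool_rot: [-179.8, -0.1, -12.1]
contact_force: [-0.3, -0.5, -0.5]
width: 0.647
finger_force: 0.0
```

```bash
python3 - <<'E'
from bench import arm
from h import *
o=arm.get_obs(); print(o["t"],o["position"],o["tool_rot"],o["width"],o["contact_force"])
p=arm.read_camera("side"); im=p["image"]
for name,a in(("off",0),("on",np.pi/2)):
    P=place([.5165,.3585,-.213-a],box(0,0,.054,.014,.057,.085)); m=sil(p,[0,0,0],[P])>.7; print(name,m.sum(),(im.max(2)[m]<45).mean())
# box change vs the picture after placing
old=cv2.imread("pics/rel.png")[:,:,::-1]; new=cv2.resize(im[100:205,161:301],(800,600),interpolation=cv2.INTER_CUBIC)
f=lambda a:a[270:375,335:475].astype(float)
print("box region diff",np.abs(f(old)-f(new)).mean(), "switch region",np.abs(old[112:215,320:480].astype(float)-new[112:215,320:480]).mean())
a=cv2.cvtColor(f(old).astype(np.float32),cv2.COLOR_RGB2GRAY);b=cv2.cvtColor(f(new).astype(np.float32),cv2.COLOR_RGB2GRAY)
print("shift px (2px/mm)",cv2.phaseCorrelate(a,b))
E
```

```text
30.1 [0.51677931 0.35916809 0.35296798] [-1.79776116e+02 -1.13493780e-01 -1.21449792e+01] 0.646689342630218 [-0.33579865 -0.46414019 -0.54930028]
off 218 0.6743119266055045
on 113 0.6283185840707964
box region diff 18.091473922902495 switch region 6.839178802588997
shift px (2px/mm) ((-38.01610997142478, -10.306511298179586), 0.0855337678159706)
```

The switch region matches the earlier off picture. The box comparison is inconclusive because of shadow and the drawn line, so I'll check the box directly.

```bash
python3 - <<'E'
from bench import arm
from h import *
p=arm.read_camera("side"); im=p["image"].astype(int)
def br(i): return ((i[...,0]>1.3*i[...,1])&(i[...,0]>35))|(i.min(2)>90)
old=cv2.resize(cv2.imread("pics/rel.png")[:,:,::-1],(140,105),interpolation=cv2.INTER_AREA).astype(int)
new=im[100:205,161:301]
for n,i in(("old",old),("new",new)):
    w=br(i)[45:66,58:84]; ys,xs=np.nonzero(w); print(n,w.sum(),xs.mean()+58,ys.mean()+45,xs.min()+58,xs.max()+58,ys.min()+45,ys.max()+45)
    print("\n".join("".join("#" if v else "." for v in r) for r in w))
for d in arm.mark_of(p,"arbor_box")[:5]: print(np.round(ray(p,d["at"],.03),3),round(d["conf"],2))
E
```

```text
old 133 69.53383458646617 57.1203007518797 59 77 50 62
..........................
..........................
..........................
..........................
..........................
.....#........#..###......
...#.#.....#.....###......
...#.#............##......
.....###..........##......
.....##.....#.#...##......
...#.###..####....##......
...#.##########.####......
...#.###############......
.....###############......
.#....##############......
.....###############......
...#..##############......
.....######...............
..........................
..........................
..........................
new 112 71.89285714285714 57.10714285714286 59 78 49 62
..........................
..........................
..........................
..........................
...........#..............
....#..#.........###......
.................####.....
..................##......
............#.....###.....
......#.#.#...##..###.....
......#...####....###.....
......#.#.#####.#####.....
......#...#####.#####.....
.#....#...###########.....
.#......#.###########.....
......#...#.#########.....
.....##.#############.....
........###....#....#.....
..........................
..........................
..........................
[ 0.525 -0.419  0.03 ] 0.78
[0.483 0.24  0.03 ] 0.75
[ 0.359 -0.305  0.03 ] 0.73
```

```bash
python3 -c "
from bench import arm
print(arm.sign_off())"
```

```text
the job is handed in; nothing more can be done
None
```

I handed the job in at about 30 s: the box is flat and released in the nest, and the switch was held on for about 3 s, then turned back off. I had no direct switch reading, so on and off were judged from the grip and the side camera; the sign-off gave no verdict.

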